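Clear the sugar caddy and hold its lid at the balance point

ROBOT

A 6-joint arm with a two-finger parallel gripper is mounted at the origin on a cart in front of the work surface, level with it; the furniture and walls round the work are solid. World frame = base frame: x ahead of the robot, y to its left, z up, the work surface at z = 0. Lengths are in m, angles in rad, forces in N, time in s.
With the tool pointing down it reaches from about 0.4 to 0.825 m from the base axis. Payload 7 kg.
Tool frame: the origin (TCP) lies midway between the tips of the shut fingers; the grasp point (between the pads) lies 19 mm behind it; z points along the fingers, y is the line along which they close (so a half turn about z gives the same grasp; the last joint's range is limited). The gripper opens to 88 mm and grips with 3 to 60 N. Pads are 19 mm wide; open, the fingers measure 130 mm over their backs; the gripper's body (78 mm by 193 mm) begins 47 mm behind the grasp point.
Start: joints at [-1.02, 0.359, 0.012, 0, -1.224, -0.288], TCP at [0.175, -0.652, 0.205] pointing down, gripper open.
Joint ranges: [-3.07, 3.07], [-1.43, 2.12], [-1.02, 1.25], [-3.03, 1.67], [-3.05, -0], [-3.03, 3.03]. Speed limits (rad/s): [2.39, 2.39, 3.01, 3.14, 3.14, 3.14].

INTERFACE

Orientations are given as [roll, pitch, yaw] about the fixed x, y, z axes, in that order (R = Rz(yaw) Ry(pitch) Rx(roll)).
In Python, from station import monitor, viewer, arm gives the robot as it stands.
- The arm moves only by the tool move_arm, never from a script. Its argument "deltas" is a list that holds one entry, the list of rows, each a list of 7 numbers: the turn, a rotation vector about the tool's x, y, z in degrees, then the shift along the tool's x, y, z in m, then the finger opening in m, from 0 to 0.0876. A call has 1 to 12 rows; each row is the pose to reach, as a shift and turn from the pose commanded when the call began, along the tool's axes at that moment; what a row does not reach only later rows make up. A row lasts 1/12 s, in which the tool goes at most 41.7 mm and 7.16 degrees, less where a joint would pass 70% of its speed; a pose out of reach is approached as far as the arm can. A call with a gripper value outside its range is refused whole. The fingers move at their own pace and stop on an object; "force" is the grip in N (left out, the last holds). Time passes only in rows, so rows that repeat a pose let the fingers close. It gives the time, the measured TCP pose, the force and the opening at its end, in the units of the state.
- monitor.get_state(): the state, without advancing time (a new reading comes with each control period).
- viewer.grab_frame(name): name is "scene" or "top" or "wrist"; returns a dict with "frame" (420x560x3 uint8, blue, green, red), "vfov" (degrees; the focal length in pixels is half the picture's height over the tangent of half this angle, whatever the lens; pixels are square), "cx", "cy" (the principal point, pixels), "xyz" and "orientation" of the camera in the world; the wrist camera has in their place "hand_eye" (4x4, takes a point from camera to tool coordinates, whose origin is the TCP and whose axes are the flange's). Camera axes: x right, y down, z forward; pixel columns grow to the right and rows downward; lengths in m; the calibration is good to about 2 mm. A picture is of the moment at which its call begins: read the wrist's pose just before it. There is no depth.
- arm.job_done(): hands the job in, once; it reports no verdict.
The state is a dict: "t": time; "q": joint angles; "qd": joint speeds; "joint_efforts": joint torques, N m; "eef_pos": TCP position; "ee_rot": TCP orientation; "force": force on the tool from outside, world axes, zero at the start; "moment": the same for the moment, N m; "width": finger opening in m.
Only numpy, scipy, OpenCV 4.12 (cv2) and the standard library are available. Lean on these libraries where they do the work, as an engineer would, in place of code of your own. Each camera call takes 0.05 s, during which the arm holds its last target. There are 200 camera calls.

TASK

The hinge of the sugar caddy's lid is loose and I want to fit a stay to it. Take the red jigger off the lid and stand it upright on the round steel tray, then grip the wooden pull and swing the lid up until it stands straight up on its hinge, at the point where it would fall neither shut nor backwards - do not let it go over to its back stop. Finish still gripping the pull, with the lid kept still at that balance point, and leave the powder jar, the espresso cup and the water bottle where they are.

Things in the scene. Friction and masses are not known exactly. Their poses are not given: they have to be found in the camera images.
- caddy: black sugar caddy, 130 mm deep (x) by 192 mm wide (y) by 80 mm high with its closed lid, stuck fast to the table. Origin: centre of its underside; +x points to its back (hinge side), the wooden pull is on its -x side. The lid's flat top is at z = 80 mm and the red jigger stands on it at the start, within 30 mm of the middle.
- caddy_lid (a joint): angle of the caddy's lid: 0 shut (level), grows as it opens; 1.571 = straight up, its weight balanced over the hinge; back stop at 1.745. Lid (4 mm thick) and pull weigh 0.11 kg; the hinge has almost no friction and no spring: the lid falls shut below 1.571 and back onto the stop above it.
- lid_hinge (a point): a point on the lid's hinge line, at its middle, at the back top edge of the caddy: 65.6 mm behind the caddy's origin (its +x) and 78 mm up. The hinge line runs along the caddy's y. Does not move with the lid.
- lid_pull (a point): grip point in a wooden bar jutting from the middle of the lid's front edge, in the lid's plane; 163.6 mm from the hinge line, level with it when shut; moves with the lid. Bar: 18 mm wide (along the hinge line, pinch it so from above), 12 mm thick, ends 16 mm beyond this point; 24 mm inward starts a steel clamp 36 mm wide, 35 mm inward the lid's edge. Free space below and beside it.
- red_jigger: red double-ended measuring jigger, 75 mm high, 44 mm across at its widest, about 0.11 kg (may differ by a third), loose, standing upright. Origin: centre of its underside, z up. Its collider is a solid without a waist, narrowing towards the foot; grip it from above around 50 mm above its foot, where it is about 40 mm across.
- tray: round steel tray, 143 mm across, 10 mm high at the rim, fixed on the table, its floor 1.5 mm above the table. Origin: centre of its underside.
- powder_jar: clear powder jar with grey cap, 72 mm across, 122 mm high, loose; leave it alone. Origin: centre of its underside.
- espresso_cup: white espresso cup, 59 mm by 83 mm with its handle, 55 mm high, loose; leave it alone. Origin: centre of its underside.
- water_bottle: clear water bottle, 60 mm across, 214 mm high, loose; leave it alone. Origin: centre of its underside.
Not all that is in view belongs to the job. What is shaped like the tray but purple is not meant.

How it is judged:
By the outcome, as a careful person would: the job done as asked, in the order asked, and still so for the second after the job is handed in, while the arm keeps its last pose, push and grip.
It also fails if it takes over 64 s, if anything falls off the work surface, if the arm or the gripper's body presses on something with over 40 N, if the wrist force passes 120 N, or if a joint passes its speed limit or range.

## Working session

There is one attempt and no reset: what is moved stays moved. The work goes in short steps, Python scripts to look and compute and a tool call to move; the robot and the scene stay as the last step left them, time stands still between calls to the robot, and variables do not carry over. Pictures are saved under pics/ and viewed, on a budget of 10 in all, crops included, one or two more only if the job needs it, and the job is handed in when it is done.

Besides the shell and the picture viewer there is one more tool, called after "Emit:" in YAML: its name, and indented under it one key for each argument. move_arm: Moves the arm, as the interface text tells. Its arguments: {"type":"object","properties":{"deltas":{"type":"array","items":{"type":"array","items":{"type":"array","items":{"type":"number"}}}},"force":{"type":"number"}},"required":["deltas"]}

```bash
mkdir -p pics; ls
cat > h.py <<'E'
import numpy as np, cv2
from scipy.spatial.transform import Rotation as Rn
from station import monitor, viewer, arm
def grab(n):
    s=monitor.get_state(); f=viewer.grab_frame(n)
    if n=="wrist":
        T=np.eye(4);T[:3,:3]=Rn.from_euler('xyz',s['ee_rot']).as_matrix();T[:3,3]=s['eef_pos']
        f['T']=T@np.array(f['hand_eye'])
    return f
E
python3 - <<'E'
from h import *
print(monitor.get_state())
for n in("scene","top","wrist"):
    f=grab(n); cv2.imwrite(f"pics/{n}0.png",f['frame']); print(n,{k:v for k,v in f.items() if k!='frame'})
a=[cv2.imread(f"pics/{n}0.png") for n in("scene","top")]
E
```

```text
pics
{'t': 0.0, 'q': array([-1.01994311e+00,  3.59355218e-01,  1.10601108e-02, -3.60033554e-04,
       -1.22409483e+00, -2.88102246e-01]), 'qd': array([-0.00052994,  0.00038774,  0.00072793, -0.00215828,  0.00112788,
        0.00133746]), 'joint_efforts': array([ 1.60618525e-03, -5.82715952e+01,  2.93046838e+01,  6.99696645e+00,
        6.85940424e-03, -1.86377606e-04]), 'eef_pos': array([ 0.17516247, -0.65133277,  0.20454196]), 'ee_rot': array([ 3.13996855e+00, -1.28334499e-04, -2.87896419e+00]), 'force': array([ 0.0211403 , -0.50756681,  0.22863127]), 'moment': array([-0.00114186,  0.02673637,  0.01914766]), 'width': 0.08785568220728182}
scene {'vfov': 50.586190481167975, 'cx': 278.00139016257845, 'cy': 213.3955143573376, 'xyz': array([-0.17067451,  1.06470381,  0.87254668]), 'orientation': array([-2.11634714, -0.01899489, -2.50049101])}
top {'vfov': 53.795842311572535, 'cx': 271.7589033733686, 'cy': 207.71036605386004, 'xyz': array([ 4.30619809e-01, -1.09581784e-03,  1.38203948e+00]), 'orientation': array([-3.00210504, -0.01338763, -1.54353883])}
wrist {'vfov': 67.8377502373693, 'cx': 277.6077617529768, 'cy': 208.65169606682542, 'hand_eye': array([[ 9.25076589e-05, -9.54983036e-01, -2.96660399e-01,
         8.02197316e-02],
       [ 9.99999274e-01, -2.68154577e-04,  1.17504953e-03,
        -5.79010312e-04],
       [-1.20170322e-03, -2.96660292e-01,  9.54982318e-01,
        -1.79197689e-01],
       [ 0.00000000e+00,  0.00000000e+00,  0.00000000e+00,
         1.00000000e+00]]), 'T': array([[-0.25980052,  0.92242717,  0.2857128 ,  0.09797979],
       [ 0.96565871,  0.24736039,  0.07947382, -0.67302777],
       [ 0.00263479,  0.2965484 , -0.95501419,  0.38384428],
       [ 0.        ,  0.        ,  0.        ,  1.        ]])}
```

View pics/top0.png

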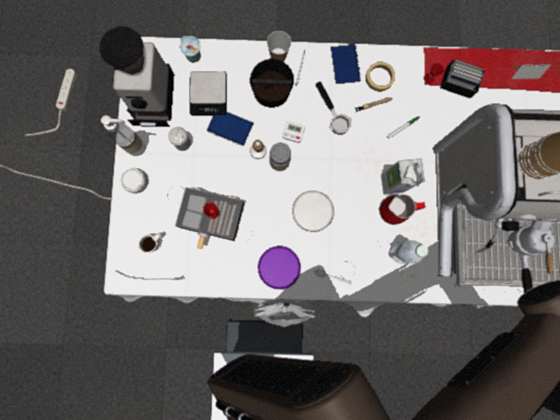

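View pics/scene0.png

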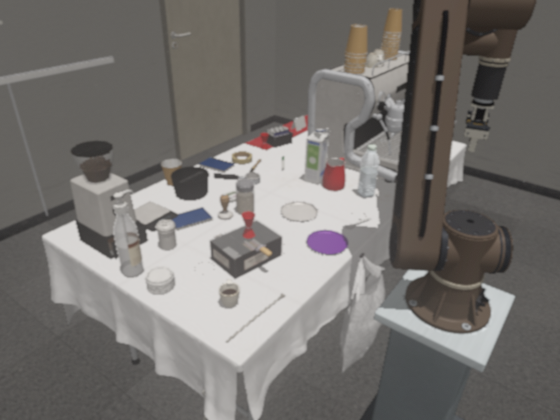

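Top view: caddy (210,213) with its pull at (202,240), red jigger (211,210), steel tray (313,211), purple decoy (279,267), jar (280,155), cup (149,243). The bottle is either (405,250) or (125,132). I'll convert these to world positions.

```bash
cat >> h.py <<'E'
def campose(f):
    if 'T' in f: return f['T'][:3,:3],f['T'][:3,3]
    return Rn.from_euler('xyz',f['orientation']).as_matrix(),np.array(f['xyz'])
def ray(f,uv,z):
    R,p=campose(f); F=f['frame'].shape[0]/2/np.tan(np.radians(f['vfov'])/2)
    d=R@np.array([(uv[0]-f['cx'])/F,(uv[1]-f['cy'])/F,1.]); return p+d*(z-p[2])/d[2]
def proj(f,P):
    R,p=campose(f); F=f['frame'].shape[0]/2/np.tan(np.radians(f['vfov'])/2)
    c=R.T@(np.array(P)-p); return np.array([f['cx']+F*c[0]/c[2],f['cy']+F*c[1]/c[2]])
def tool(dp,s=None):
    "world shift to tool axes"
    s=s or monitor.get_state(); return Rn.from_euler('xyz',s['ee_rot']).as_matrix().T@np.array(dp)
E
python3 - <<'E'
from h import *
f=grab("top")
for n,uv,z in[("caddy tl",(187,188),.08),("tr",(243,195),.08),("br",(236,240),.08),("bl",(178,231),.08),("pull",(202,240),.08),("jig",(211,210),.155),("tray",(313,211),.01),("jar",(280,155),.12),("cup",(149,243),.05),("botA",(408,250),.1),("botB",(125,132),.1),("cartonblack",(400,175),.15),("redmug",(400,208),.1)]: print(n,ray(f,uv,z)[:2].round(3))
E
```

```text
caddy tl [0.669 0.258]
tr [0.652 0.079]
br [0.508 0.096]
bl [0.531 0.279]
pull [0.505 0.202]
jig [0.591 0.168]
tray [ 0.617 -0.153]
jar [ 0.776 -0.034]
cup [0.493 0.376]
botA [ 0.491 -0.439]
botB [0.841 0.462]
cartonblack [ 0.716 -0.401]
redmug [ 0.622 -0.416]
```

Emit:
move_arm:
  deltas:
    - [[0,0,10,-0.334,0.378,-0.145,0.0876],[0,0,10,-0.334,0.378,-0.145,0.0876],[0,0,10,-0.334,0.378,-0.145,0.0876],[0,0,10,-0.334,0.378,-0.145,0.0876],[0,0,10,-0.334,0.378,-0.145,0.0876],[0,0,10,-0.334,0.378,-0.145,0.0876],[0,0,10,-0.334,0.378,-0.145,0.0876],[0,0,10,-0.334,0.378,-0.145,0.0876],[0,0,10,-0.334,0.378,-0.145,0.0876],[0,0,10,-0.334,0.378,-0.145,0.0876],[0,0,10,-0.334,0.378,-0.145,0.0876],[0,0,10,-0.334,0.378,-0.145,0.0876]]

```text
t: 1.2
eef_pos: [0.3891, -0.2195, 0.3444]
ee_rot: [-3.142, 0.001, -3.053]
force: [0.6, -0.5, -0.2]
width: 0.0874
```

Emit:
move_arm:
  deltas:
    - [[0,0,10.5,-0.144,0.379,0.02,0.0876],[0,0,10.5,-0.144,0.379,0.02,0.0876],[0,0,10.5,-0.144,0.379,0.02,0.0876],[0,0,10.5,-0.144,0.379,0.02,0.0876],[0,0,10.5,-0.144,0.379,0.02,0.0876],[0,0,10.5,-0.144,0.379,0.02,0.0876],[0,0,10.5,-0.144,0.379,0.02,0.0876],[0,0,10.5,-0.144,0.379,0.02,0.0876],[0,0,10.5,-0.144,0.379,0.02,0.0876],[0,0,10.5,-0.144,0.379,0.02,0.0876],[0,0,10.5,-0.144,0.379,0.02,0.0876],[0,0,10.5,-0.144,0.379,0.02,0.0876]]

```text
t: 2.2
eef_pos: [0.499, 0.1705, 0.3224]
ee_rot: [-3.14, -0.002, 3.049]
force: [-0.2, -0.2, -0.4]
width: 0.0876
```

Run:
```python
from h import *
f=grab("wrist"); cv2.imwrite("pics/w1.png",f['frame']); np.save("w1T.npy",f['T'])
s=monitor.get_state(); print(s['q'].round(3),s['eef_pos'].round(4))
```

```text
[ 0.7    0.057 -0.111 -0.    -1.405 -2.364] [0.4989 0.1693 0.3229]
```

View pics/w1.png

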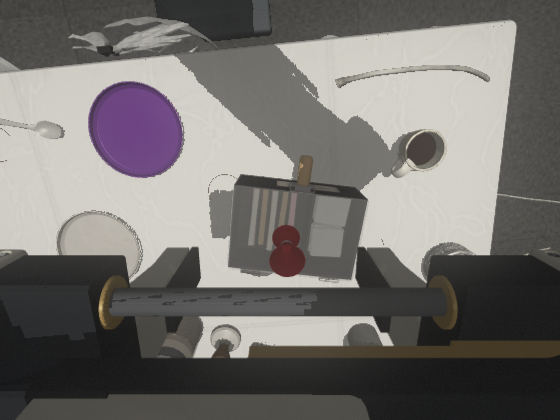

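Wrist view: caddy lid corners about (237,176), (366,197), (355,279) and (229,270), pull (304,170), jigger (287,250), tray on the left (100,245), cup (420,150). I'll enlarge a crop to get precise corners.

Run:
```python
from h import *
im=cv2.imread("pics/w1.png")[145:290,215:385]; cv2.imwrite("pics/w1c.png",cv2.resize(cv2.convertScaleAbs(im,alpha=1.6,beta=15),None,fx=4,fy=4,interpolation=cv2.INTER_CUBIC))
```

```text
(no output)
```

View pics/w1c.png

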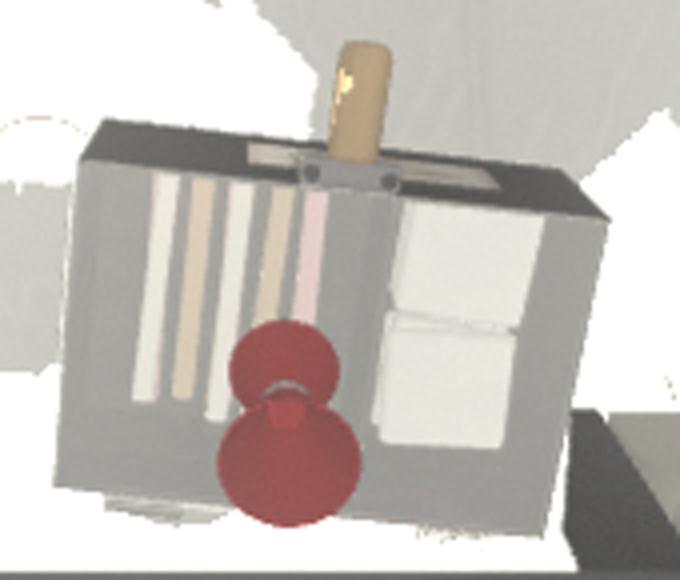

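Run:
```python
from h import *
f=grab("wrist"); f['T']=np.load("w1T.npy")
c=lambda x,y:((x+.5)/4-.5+215,(y+.5)/4-.5+145)
C=[ray(f,c(*p),.08)[:2] for p in[(80,158),(608,218),(545,537),(55,487)]]
print("corners",np.round(C,4),"sides",[np.linalg.norm(C[i]-C[i-1]).round(4) for i in range(4)],"mean",np.mean(C,0).round(4))
for a,b,o in((0,1,0),(3,2,0),(0,3,90),(1,2,90)):
    d=C[b]-C[a]; print("dir",np.degrees(np.arctan2(d[1],d[0]))+(90 if o==0 else 0))
print("pull end",ray(f,c(365,42),.084),"pull base",ray(f,c(353,160),.084))
im=f['frame']; h=cv2.cvtColor(im,cv2.COLOR_BGR2HSV)
print("jig rim",ray(f,c(289,463),.155), "edges",ray(f,c(217,463),.155)[1],ray(f,c(362,463),.155)[1],"bottom",ray(f,c(289,527),.155),"foot",ray(f,c(284,378),.08))
t=(im.min(2)>150)
for n,m,z in(("cup",None,.055),):pass
print("cup",ray(f,(424,149),.055),"tray L/R/top",ray(f,(57,247),.01),ray(f,(143,250),.01),ray(f,(97,210),.01))
```

```text
corners [[0.5082 0.1098]
 [0.5465 0.291 ]
 [0.6703 0.2661]
 [0.6323 0.0838]] sides [np.float64(0.1267), np.float64(0.1851), np.float64(0.1262), np.float64(0.1862)] mean [0.5893 0.1877]
dir 168.06668522814584
dir 168.23187187658823
dir -11.83926501216772
dir -11.367041037125924
pull end [0.47704723 0.21000269 0.084     ] pull base [0.51668343 0.20329077 0.084     ]
jig rim [0.59296896 0.17295856 0.155     ] edges 0.15101637834907788 0.1952045906726894 bottom [0.61485641 0.17112692 0.155     ] foot [0.59628952 0.17296403 0.08      ]
cup [0.48781665 0.37905174 0.055     ] tray L/R/top [ 0.60410813 -0.21897498  0.01      ] [ 0.62317083 -0.07350342  0.01      ] [ 0.54533393 -0.13336431  0.01      ]
```

Emit:
move_arm:
  deltas:
    - [[0,0,0,-0.093,0.012,0.05,0.0876],[0,0,0,-0.093,0.012,0.05,0.0876],[0,0,0,-0.093,0.012,0.05,0.0876],[0,0,0,-0.093,0.012,0.05,0.0876],[0,0,0,-0.093,0.012,0.12,0.0876],[0,0,0,-0.093,0.012,0.12,0.0876],[0,0,0,-0.093,0.012,0.18,0.0876],[0,0,0,-0.093,0.012,0.18,0.0876],[0,0,0,-0.093,0.012,0.212,0.0876],[0,0,0,-0.093,0.012,0.212,0.0876],[0,0,0,-0.093,0.012,0.212,0.0876],[0,0,0,-0.093,0.012,0.212,0.03]]
  force: 15

```text
t: 3.3
eef_pos: [0.5938, 0.1717, 0.1139]
ee_rot: [3.141, 0.002, 3.046]
force: [0.4, 0.3, 0.5]
width: 0.0846
```

Emit:
move_arm:
  deltas:
    - [[0,0,0,0,0,0,0.03],[0,0,0,0,0,0,0.03],[0,0,0,0,0,0,0.03],[0,0,0,0,0,0,0.03],[0,0,0,0,0,0,0.03],[0,0,0,0,0,0,0.03]]

```text
t: 3.8
eef_pos: [0.5928, 0.172, 0.1118]
ee_rot: [3.141, 0.0, 3.047]
force: [-0.0, -0.6, 0.9]
width: 0.0465
```

Emit:
move_arm:
  deltas:
    - [[0,0,0,0,0,0,0.03],[0,0,0,0,0,0,0.03],[0,0,0,0,0,0,0.03],[0,0,0,0,0,0,0.03],[0,0,0,0,0,0,0.03],[0,0,0,0,0,0,0.03],[0,0,0,0,0,-0.03,0.03],[0,0,0,0,0,-0.06,0.03],[0,0,0,0,0,-0.09,0.03],[0,0,0,0,0,-0.09,0.03]]

```text
t: 4.63
eef_pos: [0.5956, 0.1726, 0.2079]
ee_rot: [3.138, 0.008, 3.047]
force: [1.2, 0.9, 0.2]
width: 0.0428
```

Emit:
move_arm:
  deltas:
    - [[0,0,0,-0.006,-0.03,-0.005,0.03],[0,0,0,-0.011,-0.065,-0.005,0.03],[0,0,0,-0.017,-0.1,-0.005,0.03],[0,0,0,-0.023,-0.135,-0.005,0.03],[0,0,0,-0.029,-0.17,-0.005,0.03],[0,0,0,-0.035,-0.205,-0.005,0.03],[0,0,0,-0.041,-0.24,-0.005,0.03],[0,0,0,-0.048,-0.275,-0.005,0.03],[0,0,0,-0.0545,-0.3,-0.005,0.03],[0,0,0,-0.0545,-0.316,-0.005,0.03],[0,0,0,-0.0545,-0.316,-0.005,0.03],[0,0,0,-0.0545,-0.316,-0.005,0.03]]

```text
t: 5.63
eef_pos: [0.6164, -0.1488, 0.2057]
ee_rot: [3.142, -0.002, 3.044]
force: [-0.2, 0.7, -1.3]
width: 0.0429
```

Run:
```python
from h import *
s=monitor.get_state(); print(s['eef_pos'],s['force'],s['width'],s['q'].round(2))
f=grab("wrist"); g=grab("scene"); p=proj(g,s['eef_pos']).astype(int); print(p)
c=g['frame'][max(p[1]-80,0):p[1]+80,max(p[0]-80,0):p[0]+80]
c=cv2.resize(c,(420,420),interpolation=cv2.INTER_CUBIC)
cv2.imwrite("pics/w2.png",cv2.resize(np.hstack([f['frame'],c]),(800,343)))
```

```text
[ 0.61637108 -0.14881846  0.20566533] [-0.16838196  0.69055178 -1.29825854] 0.042870236371450585 [ 0.07  0.29 -0.08 -0.   -1.2  -1.74]
[301 163]
```

View pics/w2.png

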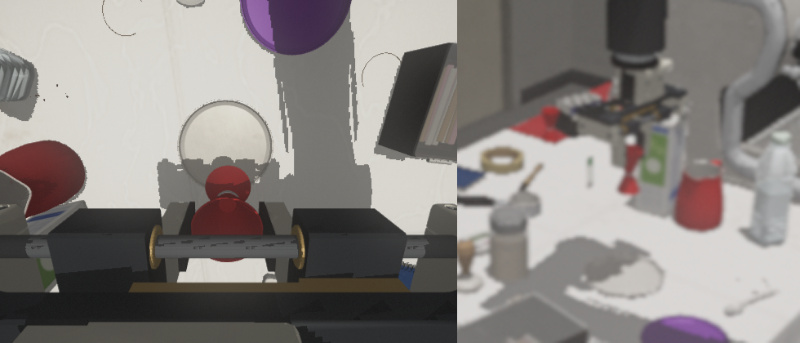

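The jigger is held upright over the tray area, with the tray at about (225,147) in this scaled view. I'll check the tray centre before lowering.

Run:
```python
from h import *
f=grab("wrist"); k=980/800
for p in((225,100),(179,147),(271,147)): print(ray(f,(p[0]*k,p[1]*k),.01).round(4))
```

```text
[ 0.5485 -0.1432  0.01  ]
[ 0.6096 -0.2184  0.01  ]
[ 0.6227 -0.0811  0.01  ]
```

Emit:
move_arm:
  deltas:
    - [[0,0,0,0,0,0.035,0.03],[0,0,0,0,0,0.07,0.03],[0,0,0,0,0,0.105,0.03],[0,0,0,0,0,0.135,0.03],[0,0,0,0,0,0.155,0.03],[0,0,0,0,0,0.165,0.03],[0,0,0,0,0,0.169,0.03],[0,0,0,0,0,0.171,0.03],[0,0,0,0,0,0.171,0.03],[0,0,0,0,0,0.171,0.03]]

```text
t: 6.62
eef_pos: [0.6182, -0.1476, 0.0372]
ee_rot: [3.141, 0.002, 3.047]
force: [0.3, -0.1, -1.2]
width: 0.043
```

Emit:
move_arm:
  deltas:
    - [[0,0,0,0,0,0.001,0.03],[0,0,0,0,0,0.0015,0.03],[0,0,0,0,0,0.002,0.03],[0,0,0,0,0,0.002,0.03]]

```text
t: 6.95
eef_pos: [0.6172, -0.1479, 0.0339]
ee_rot: [3.142, 0.0, 3.046]
force: [-0.2, 0.6, -0.6]
width: 0.0428
```

Emit:
move_arm:
  deltas:
    - [[0,0,0,0,0,0.0005,0.03],[0,0,0,0,0,0.001,0.03],[0,0,0,0,0,0.001,0.03]]

```text
t: 7.2
eef_pos: [0.6176, -0.1479, 0.0333]
ee_rot: [-3.141, 0.001, 3.047]
force: [-1.2, 0.2, 4.2]
width: 0.0432
```

Emit:
move_arm:
  deltas:
    - [[0,0,0,0,0,0,0.05],[0,0,0,0,0,0,0.06],[0,0,0,0,0,0,0.07],[0,0,0,0,0,0,0.08],[0,0,0,0,0,0,0.08],[0,0,0,0,0,0,0.08],[0,0,0,0,0,-0.02,0.08],[0,0,0,0,0,-0.055,0.08],[0,0,0,0,0,-0.095,0.08],[0,0,0,0,0,-0.135,0.08],[0,0,0,0,0,-0.175,0.08],[0,0,0,0,0,-0.175,0.08]]

```text
t: 8.2
eef_pos: [0.6212, -0.1488, 0.2174]
ee_rot: [-3.141, 0.013, 3.048]
force: [0.9, -0.9, 2.7]
width: 0.0799
```

Run:
```python
from h import *
f=grab("wrist"); cv2.imwrite("pics/w3.png",f['frame'])
s=monitor.get_state(); print(s['eef_pos'],s['ee_rot'],s['q'].round(3),s['force'].round(1))
```

```text
[ 0.61977349 -0.14812636  0.21328461] [3.14126326 0.00935192 3.04704446] [ 7.200e-02  2.860e-01 -7.400e-02  1.000e-03 -1.201e+00 -1.738e+00] [-0.1 -0.7 -0. ]
```

View pics/w3.png

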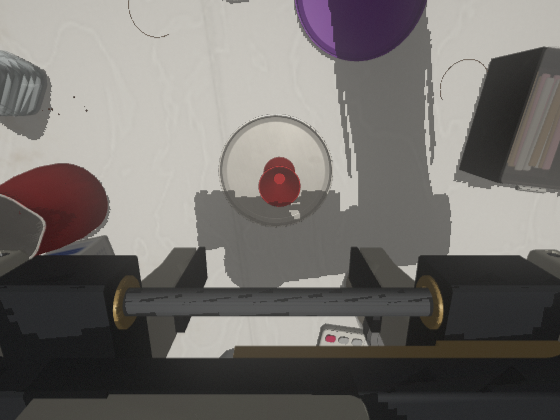

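The jigger stands upright in the middle of the tray (foot 280,170; rim 280,186). Next I'll move to the pre-grasp in front of the pull, with the tool tilted 30° and the yaw aligned to the caddy.

Emit:
move_arm:
  deltas:
    - [[0,0,6.3,0.204,0.347,0.02,0.06],[0,0,6.3,0.204,0.347,0.02,0.06],[0,0,6.3,0.204,0.347,0.02,0.06],[0,0,6.3,0.204,0.347,0.02,0.06],[0,0,6.3,0.204,0.347,0.02,0.06],[1.65,-29.96,6.16,0.204,0.347,0.02,0.06],[1.65,-29.96,6.16,0.204,0.347,0.02,0.06],[1.65,-29.96,6.16,0.204,0.347,0.02,0.06],[1.65,-29.96,6.16,0.204,0.347,0.02,0.06],[1.65,-29.96,6.16,0.204,0.347,0.02,0.06],[1.65,-29.96,6.16,0.204,0.347,0.02,0.06],[1.65,-29.96,6.16,0.204,0.347,0.02,0.06]]

```text
t: 9.25
eef_pos: [0.5031, 0.1596, 0.2366]
ee_rot: [3.137, 0.44, 2.992]
force: [0.0, -0.1, 0.3]
width: 0.0601
```

Run:
```python
from h import *
f=grab("wrist"); cv2.imwrite("pics/w4.png",f['frame']); np.save("w4T.npy",f['T'])
s=monitor.get_state(); print(s['eef_pos'].round(4),s['q'].round(3))
M=Rn.from_euler('xyz',s['ee_rot']).as_matrix(); print(M.round(3))
for P in((.493,.208,.078),(.477,.211,.078),(.477,.211,.084)): print(proj(f,P))
```

```text
[0.5045 0.1599 0.2379] [ 0.94  -0.144 -0.783  0.555 -0.794 -3.03 ]
[[-0.894  0.15   0.422]
 [ 0.138  0.989 -0.059]
 [-0.426  0.006 -0.905]]
[325.28762609 108.44072693]
[327.76556751  91.68039901]
[328.57971103  94.3017315 ]
```

View pics/w4.png

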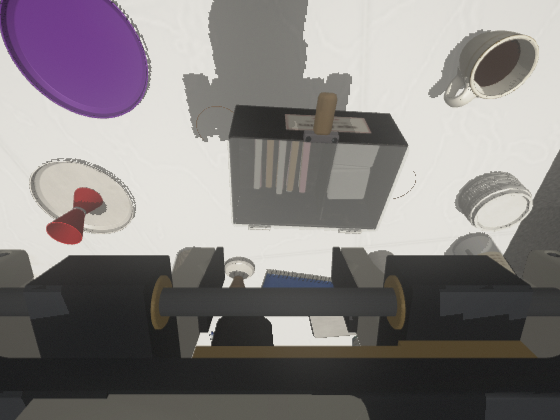

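The tool is not fully at its pose: joint 6 sits at its limit of -3.03. The pull is at (326,110), where I predicted it. A half turn of the tool should free the wrist, so I'll fit a simple kinematic model first to plan without hitting limits.

```bash
cat > k.py <<'E'
from h import *
from scipy.optimize import least_squares
Ry=lambda a:Rn.from_euler('y',a); Rx=lambda a:Rn.from_euler('x',a); Rz=lambda a:Rn.from_euler('z',a)
C=Rn.from_matrix([[0,0,1],[0,-1,0],[1,0,0]])*Rz(0)
def fk(q,P,s4=1,s6=1):
    F=Rz(q[0])*Ry(q[1]-q[2]); R=F*Rx(s4*q[3])*Ry(-q[4])*Rx(s6*q[5])*C*Rz(P[7])
    p=Rz(q[0]).apply([P[0],P[1],P[2]])+(Rz(q[0])*Ry(q[1])).apply([0,0,P[3]])+F.apply([P[4],0,P[5]])+R.apply([0,0,P[6]])
    return p,R
LO=np.array([-3.07,-1.43,-1.02,-3.03,-3.05,-3.03]);HI=np.array([3.07,2.12,1.25,1.67,0,3.03])
def ik(p,R,q0,P,sg):
    def e(q):
        a,b=fk(q,P,*sg); return np.r_[(a-p)*5,(b.inv()*R).as_rotvec()]
    r=least_squares(e,np.clip(q0,LO+1e-3,HI-1e-3),bounds=(LO,HI)); return r.x,np.abs(r.fun).max()
E
python3 - <<'E'
from k import *
s=monitor.get_state()
D=[([-1.01994,.359355,.01106,-.00036,-1.224095,-.288102],[.17516,-.65133,.20454],[3.13997,0,-2.87896]),
([.7,.057,-.111,0,-1.405,-2.364],[.4989,.1693,.3229],[-3.14,-.002,3.049]),
([.072,.286,-.074,.001,-1.201,-1.738],[.6198,-.1481,.2133],[3.1413,.0094,3.047]),
(s['q'],s['eef_pos'],s['ee_rot'])]
for s4 in(1,-1):
  for s6 in(1,-1):
    def e(P):
        o=[]
        for q,p,r in D:
            a,b=fk(q,P,s4,s6); o+=[*(a-p)*5,*(b.inv()*Rn.from_euler('xyz',r)).as_rotvec()]
        return np.r_[o,(np.array(P)-[0,-.19,.2,.55,.45,0,.3,0])[[0,2,5]]*.01]
    best=min((least_squares(e,[0,-.19,.2,.55,.45,0,.3,w]) for w in(0,1.57,3.1,-1.57)),key=lambda r:r.cost)
    print(s4,s6,best.cost,best.x.round(4), np.abs(best.fun).max())
E
```

```text
1 1 3.3148646037871474 [ 0.4223 -0.1956 -0.6081  0.4319  0.0128  0.1766 -0.283   0.361 ] 1.7862156808538359
1 -1 0.6115950661407435 [ 0.4223 -0.1956 -0.6081  0.4319  0.0128  0.1766 -0.283   1.3732] 0.76549625634974
-1 1 3.3528357684034225 [ 0.2284 -0.1899  0.1022  0.547   0.2291  0.0326  0.3433  0.5683] 1.8049786309758309
-1 -1 0.02075388989422242 [ 0.2284 -0.1899  0.1022  0.547   0.2291  0.0326  0.3433  1.5706] 0.11992997452995258
```

Run:
```python
from k import *
P=[0.2284,-.1899,.1022,.547,.2291,.0326,.3433,np.pi/2]
s=monitor.get_state(); q=s['q']
for q,r in (([-1.01994,.359355,.01106,-.00036,-1.224095,-.288102],[3.13997,0,-2.87896]),([.7,.057,-.111,0,-1.405,-2.364],[-3.14,-.002,3.049]),([.072,.286,-.074,.001,-1.201,-1.738],[3.1413,.0094,3.047]),(q,s['ee_rot'])):
    print((fk(q,P,-1,-1)[1].inv()*Rn.from_euler('xyz',r)).as_rotvec().round(4))
R=Rn.from_euler('xyz',s['ee_rot']); 
# wrist: which sum pitch solves? solve for q23 and q4,q5,q6 sign variants
for sg in((1,1),(1,-1),(-1,1),(-1,-1)):
  for s5 in(1,-1):
    f=lambda x:((Rz(q[0])*Ry(x[0])*Rx(sg[0]*q[3])*Ry(s5*q[4])*Rx(sg[1]*q[5])*C*Rz(x[1])).inv()*R).as_rotvec()
    b=min((least_squares(f,[a,w]) for a in(0,.6,-.6) for w in(0,1.57,3.14,-1.57)),key=lambda r:r.cost); print(sg,s5,b.cost.round(5),b.x.round(3))
print(q[1]-q[2],q)
```

```text
[ 0.     -0.0001 -0.    ]
[ 0.      0.0005 -0.0006]
[ 0.0004  0.0004 -0.0003]
[-0. -0.  0.]
(1, 1) 1 0.0 [2.064 0.528]
(1, 1) -1 0.29694 [0.639 0.528]
(1, -1) 1 0.0 [2.064 0.75 ]
(1, -1) -1 0.29694 [0.639 0.75 ]
(-1, 1) 1 0.29694 [2.064 1.348]
(-1, 1) -1 0.0 [0.639 1.348]
(-1, -1) 1 0.29694 [2.064 1.571]
(-1, -1) -1 0.0 [0.639 1.571]
0.6389364897666914 [ 0.93978508 -0.14366278 -0.78259927  0.55519065 -0.79385044 -3.0301836 ]
```

```bash
cat > fit.py <<'E'
from k import *
import k, json
def fk2(q,P,*a):
    F=Rz(q[0])*Ry(q[1]-q[2]); W=F*Rx(-q[3]); V=W*Ry(-q[4]); R=V*Rx(-q[5])*C*Rz(np.pi/2)
    p=Rz(q[0]).apply([P[0],P[1],P[2]])+(Rz(q[0])*Ry(q[1])).apply([0,0,P[3]])+F.apply([P[4],0,P[5]])+W.apply([0,P[6],0])+V.apply([P[7],0,P[8]])
    return p,R
k.fk=fk2
def fit(D):
    pr=np.array([0,-.19,.2,.55,.45,0,0,.3,0]); w=np.array([.3,.01,.02,.02,.02,.1,.1,.02,.1])*.03
    def e(P): return np.r_[np.concatenate([(fk2(q,P)[0]-p) for q,p in D]),(P-pr)*w]
    r=least_squares(e,pr); return r.x,np.abs(r.fun[:3*len(D)]).max()
D0=[([-1.01994,.359355,.01106,-.00036,-1.224095,-.288102],[.17516,-.65133,.20454]),
([.7,.057,-.111,0,-1.405,-2.364],[.4989,.1693,.3229]),
([.072,.286,-.074,.001,-1.201,-1.738],[.6198,-.1481,.2133]),
([0.93978508,-0.14366278,-0.78259927,0.55519065,-0.79385044,-3.0301836],[.5045,.1599,.2379])]
P,res=fit(D0)
if __name__=="__main__":
    print(P.round(4),res)
    g=np.array([.489,.209,.078]); yaw=np.radians(-11.7)
    hinge=np.array([.653,.1747,.078])
    for flip in(0,1):
      for name,base,phis in(("pre",None,(45,60,75,90)),("grasp",0,(45,60,75,90)),("mid",45,(60,75,90)),("up",90,(80,90,100,120))):
        for ph in phis:
          a=np.radians(ph); tz=np.array([np.cos(a),0,-np.sin(a)]); ty=np.array([0,1 if flip else -1,0]); 
          ty=-ty; R=Rz(yaw)*Rn.from_matrix(np.c_[np.cross(ty,tz),ty,tz])
          th=np.radians(base or 0); gp=hinge+Rz(yaw).apply([-.1676*np.cos(th),0,.1676*np.sin(th)])
          tcp=gp+(.019-(.1 if base is None else 0))*R.apply([0,0,1])
          best=min((ik(tcp,R,q0,P,()) for q0 in([.6,.1,-.1,0,-1.4,-2.4],[.6,.1,-.1,0,-1.4,.8],[.6,0,-.8,1,-1.,-1],[.6,0,-.8,-1,-1.,-1],[.6,0,-.3,-2,-1,1])),key=lambda t:t[1])
          print(flip,name,ph,"err %.3f"%best[1],best[0].round(2))
E
python3 fit.py
```

```text
[ 7.600e-03  4.000e-03  1.923e-01  6.016e-01  4.653e-01 -6.000e-04
 -1.959e-01  3.917e-01 -9.000e-03] 0.00014969977560630454
0 pre 45 err 0.164 [ 1.3   0.06 -1.02  0.89 -0.87  2.42]
0 pre 60 err 0.026 [ 1.14 -0.05 -1.02  0.84 -0.68  2.68]
0 pre 75 err 0.000 [ 0.99  0.01 -0.72  0.35 -0.78 -3.01]
0 pre 90 err 0.000 [ 0.77  0.16 -0.37 -0.   -1.04 -2.55]
0 grasp 45 err 0.154 [ 0.04  0.05 -0.83 -2.61 -0.    0.86]
0 grasp 60 err 0.096 [ 0.89  0.16 -1.02  1.05 -0.48  2.63]
0 grasp 75 err 0.028 [ 0.9   0.16 -0.91  0.63 -0.45  3.03]
0 grasp 90 err 0.000 [ 0.77  0.27 -0.49 -0.   -0.81 -2.55]
0 mid 60 err 0.000 [ 0.88  0.   -0.92  0.92 -0.59  2.87]
0 mid 75 err 0.000 [ 0.84  0.09 -0.56  0.31 -0.81 -2.82]
0 mid 90 err 0.000 [ 0.7   0.21 -0.26 -0.   -1.1  -2.47]
0 up 80 err 0.000 [ 0.62  0.26 -0.16  0.15 -1.04 -2.46]
0 up 90 err 0.000 [ 0.55  0.35  0.05  0.   -1.27 -2.32]
0 up 100 err 0.000 [ 0.48  0.45  0.23 -0.11 -1.49 -2.24]
0 up 120 err 0.000 [ 0.38  0.66  0.56 -0.3  -1.91 -2.19]
1 pre 45 err 0.164 [ 1.3   0.06 -1.02  0.89 -0.87 -0.72]
1 pre 60 err 0.026 [ 1.14 -0.05 -1.02  0.84 -0.68 -0.46]
1 pre 75 err 0.000 [ 0.99  0.01 -0.72  0.35 -0.78  0.13]
1 pre 90 err 0.000 [ 0.77  0.16 -0.37  0.   -1.04  0.59]
1 grasp 45 err 0.154 [ 0.04  0.05 -0.83 -2.61 -0.   -2.29]
1 grasp 60 err 0.096 [ 0.89  0.16 -1.02  1.05 -0.48 -0.51]
1 grasp 75 err 0.000 [ 0.91  0.17 -0.86  0.52 -0.48  0.  ]
1 grasp 90 err 0.000 [ 0.77  0.27 -0.49 -0.   -0.81  0.59]
1 mid 60 err 0.000 [ 0.88  0.   -0.92  0.92 -0.59 -0.27]
1 mid 75 err 0.000 [ 0.84  0.09 -0.56  0.31 -0.81  0.32]
1 mid 90 err 0.000 [ 0.7   0.21 -0.26 -0.   -1.1   0.67]
1 up 80 err 0.000 [ 0.62  0.26 -0.16  0.15 -1.04  0.68]
1 up 90 err 0.000 [ 0.55  0.35  0.05  0.   -1.27  0.82]
1 up 100 err 0.000 [ 0.48  0.45  0.23 -0.11 -1.49  0.9 ]
1 up 120 err 0.000 [ 0.38  0.66  0.56 -0.3  -1.91  0.95]
```

The model fits to 0.15 mm. A vertical grasp (φ=90°) without a half turn is feasible. The tool can then rotate from 90° to 120° along the arc, with the bar pivoting in the pads for the rest. Next are the numbers for the pre-grasp.

```bash
cat >> h.py <<'E'
YAW=np.radians(-11.7); HINGE=np.array([.653,.1747,.078])
def goal(th,ph,r=.1676,back=0,hinge=HINGE,yaw=YAW):
    "tool pose gripping the pull at lid angle th with tool pitch ph (deg)"
    a,t=np.radians([ph,th]); tz=np.array([np.cos(a),0,-np.sin(a)]); ty=np.array([0,1.,0]); Z=Rn.from_euler('z',yaw)
    R=Z*Rn.from_matrix(np.c_[np.cross(ty,tz),ty,tz]); return hinge+Z.apply([-r*np.cos(t),0,r*np.sin(t)])+(.019-back)*R.apply([0,0,1]),R
def delta(p,R,p0=None,R0=None):
    if p0 is None: s=monitor.get_state(); p0=s['eef_pos'];R0=Rn.from_euler('xyz',s['ee_rot'])
    return [*np.degrees((R0.inv()*R).as_rotvec()).round(2),*R0.inv().apply(p-p0).round(4)]
E
python3 - <<'E'
from h import *
print(goal(0,90,back=.09)[0], delta(*goal(0,90,back=.09)))
E
```

```text
[0.48888226 0.20868715 0.149     ] [np.float64(0.99), np.float64(25.22), np.float64(2.92), np.float64(0.0586), np.float64(0.0454), np.float64(0.0709)]
```

Emit:
move_arm:
  deltas:
    - [[1,25.2,2.9,0.059,0.045,0.071,0.06],[1,25.2,2.9,0.059,0.045,0.071,0.06],[1,25.2,2.9,0.059,0.045,0.071,0.06],[1,25.2,2.9,0.059,0.045,0.071,0.06],[1,25.2,2.9,0.059,0.045,0.071,0.06],[1,25.2,2.9,0.059,0.045,0.071,0.06],[1,25.2,2.9,0.059,0.045,0.071,0.06]]

```text
t: 9.88
eef_pos: [0.4877, 0.206, 0.1457]
ee_rot: [-3.138, -0.002, 2.934]
force: [0.3, -0.2, -0.6]
width: 0.06
```

Run:
```python
from h import *
f=grab("wrist"); np.save("w5T.npy",f['T']); s=monitor.get_state(); print(s['eef_pos'].round(4),s['ee_rot'].round(3),s['q'].round(2))
print(delta(*goal(0,90,back=.09)),delta(*goal(0,90)))
cv2.imwrite("pics/w5.png",cv2.resize(f['frame'][60:280,170:420],None,fx=3,fy=2.5))
for P in((.489,.209,.084),(.473,.212,.084)): print(proj(f,P))
im=f['frame']; h=cv2.cvtColor(im,cv2.COLOR_BGR2HSV); m=cv2.inRange(h,(8,70,60),(22,200,255)); m[250:]=0
n,l,st,c=cv2.connectedComponentsWithStats(m); 
for i in range(1,n):
    if st[i,4]>80: print(st[i],c[i].round(1))
```

```text
[0.4873 0.2061 0.1461] [-3.139e+00 -2.000e-03  2.935e+00] [ 0.77  0.17 -0.39  0.   -1.01 -2.55]
[np.float64(-0.17), np.float64(-0.1), np.float64(-0.12), np.float64(-0.001), np.float64(0.0028), np.float64(-0.0029)] [np.float64(-0.17), np.float64(-0.1), np.float64(-0.12), np.float64(-0.0012), np.float64(0.0031), np.float64(0.0871)]
[281.90417902 215.77469741]
[281.53401427 196.41523146]
[272 201  21  48 949] [281.7 224.4]
```

Emit:
move_arm:
  deltas:
    - [[0,0,0,-0.001,0.003,0.03,0.06],[0,0,0,-0.001,0.003,0.06,0.06],[0,0,0,-0.001,0.003,0.08,0.06],[0,0,0,-0.001,0.003,0.087,0.06],[0,0,0,-0.001,0.003,0.087,0.06],[0,0,0,-0.001,0.003,0.087,0.04],[0,0,0,-0.001,0.003,0.087,0.01],[0,0,0,-0.001,0.003,0.087,0.01],[0,0,0,-0.001,0.003,0.087,0.01],[0,0,0,-0.001,0.003,0.087,0.01],[0,0,0,-0.001,0.003,0.087,0.01],[0,0,0,-0.001,0.003,0.087,0.01]]
  force: 8

```text
t: 10.93
eef_pos: [0.4892, 0.2097, 0.0598]
ee_rot: [-3.139, -0.002, 2.937]
force: [-0.3, -2.6, 2.3]
width: 0.0189
```

Emit:
move_arm:
  deltas:
    - [[0,0,0,0,0,0,0.01],[0,0,0,0,0,0,0.01],[0,0,0,0,0,0,0.01],[0,0,0,0,0,0,0.01]]

```text
t: 11.27
eef_pos: [0.489, 0.2091, 0.0597]
ee_rot: [-3.139, -0.002, 2.937]
force: [-0.9, -4.9, 4.5]
width: 0.0179
```

```bash
cat > arc.py <<'E'
from h import *
import sys
a,b,n=map(float,sys.argv[1:4]); n=int(n)
s=monitor.get_state(); print(s['t'],s['eef_pos'],s['force'].round(1),s['width'])
p0,R0=goal(a,90+a/3)
print("meas-goal",(s['eef_pos']-p0).round(4))
for t in np.linspace(a,b,n+1)[1:]: print([float(x) for x in delta(*goal(t,90+t/3),p0,R0)])
E
python3 arc.py 0 30 10
```

```text
11.2667 [0.48902626 0.20913739 0.05970056] [-0.9 -4.9  4.5] 0.01789345059352835
meas-goal [0.0001 0.0005 0.0007]
[0.0, 1.0, -0.0, 0.0001, -0.0, -0.0088]
[-0.0, 2.0, 0.0, -0.0003, -0.0, -0.0175]
[0.0, 3.0, -0.0, -0.0011, 0.0, -0.0262]
[0.0, 4.0, -0.0, -0.0023, -0.0, -0.0349]
[-0.0, 5.0, 0.0, -0.0041, -0.0, -0.0435]
[-0.0, 6.0, 0.0, -0.0062, -0.0, -0.0519]
[0.0, 7.0, -0.0, -0.0088, 0.0, -0.0602]
[0.0, 8.0, -0.0, -0.0118, 0.0, -0.0684]
[0.0, 9.0, 0.0, -0.0153, -0.0, -0.0763]
[0.0, 10.0, 0.0, -0.0192, -0.0, -0.0841]
```

Emit:
move_arm:
  deltas:
    - [[0,1,0,0,0,-0.0088,0.01],[0,2,0,-0.0003,0,-0.0175,0.01],[0,3,0,-0.0011,0,-0.0262,0.01],[0,4,0,-0.0023,0,-0.0349,0.01],[0,5,0,-0.0041,0,-0.0435,0.01],[0,6,0,-0.0062,0,-0.0519,0.01],[0,7,0,-0.0088,0,-0.0602,0.01],[0,8,0,-0.0118,0,-0.0684,0.01],[0,9,0,-0.0153,0,-0.0763,0.01],[0,10,0,-0.0192,0,-0.0841,0.01],[0,10,0,-0.0192,0,-0.0841,0.01],[0,10,0,-0.0192,0,-0.0841,0.01]]

```text
t: 12.27
eef_pos: [0.5078, 0.2052, 0.1431]
ee_rot: [-3.138, -0.178, 2.935]
force: [-0.6, -5.3, -0.9]
width: 0.0177
```

```bash
python3 arc.py 30 60 10
```

```text
12.2667 [0.50783366 0.20515815 0.14312465] [-0.6 -5.3 -0.9] 0.017659610603905317
meas-goal [0.0002 0.0004 0.    ]
[0.0, 1.0, 0.0, -0.0029, 0.0, -0.0082]
[0.0, 2.0, 0.0, -0.0062, 0.0, -0.0162]
[0.0, 3.0, 0.0, -0.0099, 0.0, -0.024]
[0.0, 4.0, -0.0, -0.014, 0.0, -0.0315]
[0.0, 5.0, -0.0, -0.0185, 0.0, -0.0389]
[-0.0, 6.0, 0.0, -0.0234, 0.0, -0.046]
[0.0, 7.0, 0.0, -0.0287, 0.0, -0.0528]
[0.0, 8.0, -0.0, -0.0343, 0.0, -0.0593]
[0.0, 9.0, 0.0, -0.0402, 0.0, -0.0655]
[0.0, 10.0, 0.0, -0.0465, 0.0, -0.0714]
```

Emit:
move_arm:
  deltas:
    - [[0,1,0,-0.0029,-0.0005,-0.0082,0.01],[0,2,0,-0.0062,-0.001,-0.0162,0.01],[0,3,0,-0.0099,-0.001,-0.024,0.01],[0,4,0,-0.014,-0.001,-0.0315,0.01],[0,5,0,-0.0185,-0.001,-0.0389,0.01],[0,6,0,-0.0234,-0.001,-0.046,0.01],[0,7,0,-0.0287,-0.001,-0.0528,0.01],[0,8,0,-0.0343,-0.001,-0.0593,0.01],[0,9,0,-0.0402,-0.001,-0.0655,0.01],[0,10,0,-0.0465,-0.001,-0.0714,0.01],[0,10,0,-0.0465,-0.001,-0.0714,0.01],[0,10,0,-0.0465,-0.001,-0.0714,0.01]]

```text
t: 13.27
eef_pos: [0.565, 0.193, 0.2055]
ee_rot: [-3.138, -0.352, 2.935]
force: [-2.3, -3.2, 2.1]
width: 0.0177
```

```bash
python3 arc.py 60 86 10
python3 - <<'E'
from h import *
f=grab("wrist");g=grab("scene"); p=proj(g,monitor.get_state()['eef_pos']).astype(int)
c=cv2.resize(g['frame'][p[1]-70:p[1]+70,p[0]-70:p[0]+70],(420,420),interpolation=cv2.INTER_CUBIC)
cv2.imwrite("pics/w6.png",cv2.resize(np.hstack([f['frame'],c]),(800,343)))
E
```

```text
13.2667 [0.56504385 0.19302235 0.20549337] [-2.3 -3.2  2.1] 0.017739949051826267
meas-goal [0.0005 0.     0.0002]
[0.0, 0.87, -0.0, -0.0047, -0.0, -0.0057]
[0.0, 1.73, 0.0, -0.0097, -0.0, -0.0112]
[0.0, 2.6, 0.0, -0.0149, -0.0, -0.0164]
[0.0, 3.47, -0.0, -0.0204, -0.0, -0.0214]
[-0.0, 4.33, 0.0, -0.0261, -0.0, -0.0262]
[0.0, 5.2, 0.0, -0.032, -0.0, -0.0306]
[0.0, 6.07, 0.0, -0.0381, -0.0, -0.0348]
[-0.0, 6.93, 0.0, -0.0443, -0.0, -0.0387]
[0.0, 7.8, 0.0, -0.0508, -0.0, -0.0423]
[0.0, 8.67, 0.0, -0.0574, -0.0, -0.0456]
```

View pics/w6.png

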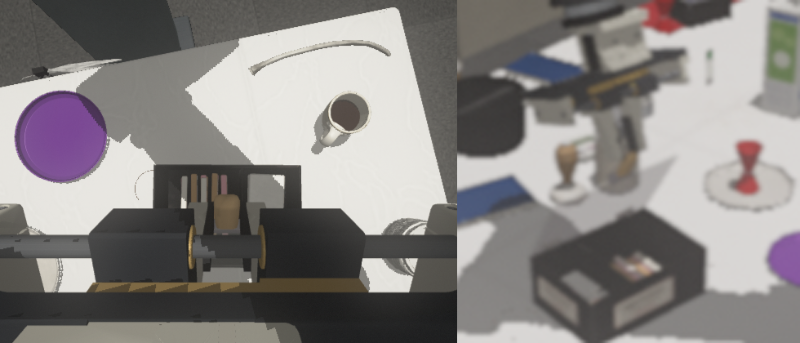

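The wrist view shows the pull (227,210) held between the pads and the caddy open. The jigger is upright on the tray. I'll continue to about 86°.

Emit:
move_arm:
  deltas:
    - [[0,0.87,0,-0.0047,-0.0003,-0.0057,0.01],[0,1.73,0,-0.0097,-0.0005,-0.0112,0.01],[0,2.6,0,-0.0149,-0.0005,-0.0164,0.01],[0,3.47,0,-0.0204,-0.0005,-0.0214,0.01],[0,4.33,0,-0.0261,-0.0005,-0.0262,0.01],[0,5.2,0,-0.032,-0.0005,-0.0306,0.01],[0,6.07,0,-0.0381,-0.0005,-0.0348,0.01],[0,6.93,0,-0.0443,-0.0005,-0.0387,0.01],[0,7.8,0,-0.0508,-0.0005,-0.0423,0.01],[0,8.67,0,-0.0574,-0.0005,-0.0456,0.01],[0,8.67,0,-0.0574,-0.0005,-0.0456,0.01],[0,8.67,0,-0.0574,-0.0005,-0.0456,0.01]]

```text
t: 14.37
eef_pos: [0.6336, 0.1785, 0.2288]
ee_rot: [-3.139, -0.501, 2.935]
force: [-0.8, -3.9, 3.2]
width: 0.0176
```

```bash
python3 arc.py 86 90 4;  python3 - <<'E'
from h import *
s=monitor.get_state();f=grab("wrist");g=grab("scene");t=grab("top")
R=Rn.from_euler('xyz',s['ee_rot']); gp=s['eef_pos']-.019*R.apply([0,0,1]); d=Rn.from_euler('z',-YAW).apply(gp-HINGE)
print("grasp rel hinge",d.round(4),"angle",np.degrees(np.arctan2(d[2],-d[0])),np.linalg.norm(d[[0,2]]))
H=lambda im,c,r,S:cv2.resize(im[c[1]-r:c[1]+r,c[0]-r:c[0]+r],(S,S),interpolation=cv2.INTER_CUBIC)
m=[H(g['frame'],proj(g,HINGE+[0,0,.06]).astype(int),50,400),H(t['frame'],proj(t,HINGE+[0,0,.08]).astype(int),50,400)]
cv2.imwrite("pics/w7.png",np.hstack(m)); cv2.imwrite("pics/w7w.png",f['frame'])
E
```

```text
14.3667 [0.63357512 0.17853163 0.22878572] [-0.8 -3.9  3.2] 0.017587770505944483
meas-goal [ 0.0009 -0.0004  0.0003]
[-0.0, 0.33, 0.0, -0.0024, 0.0, -0.0016]
[-0.0, 0.67, -0.0, -0.0048, 0.0, -0.0031]
[-0.0, 1.0, 0.0, -0.0072, 0.0, -0.0045]
[0.0, 1.33, -0.0, -0.0096, 0.0, -0.006]
grasp rel hinge [-0.0107 -0.0002  0.1674] angle 86.35533449126984 0.16778636443992886
```

View pics/w7.png

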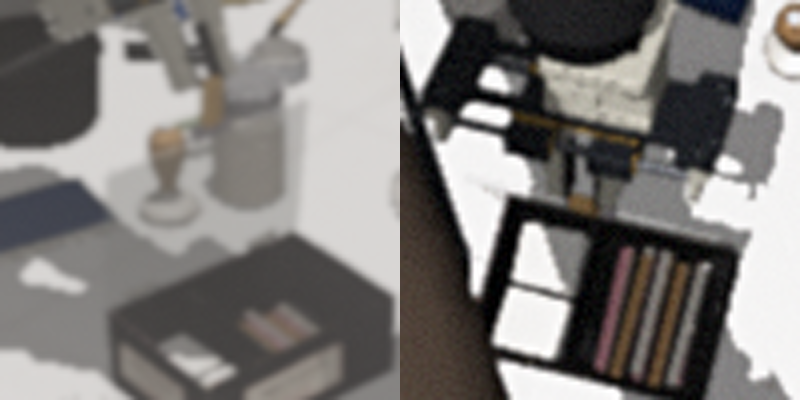

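The scene crop shows the clear lid nearly upright with the pull in the fingers, and the top crop shows the caddy open with the bar end at (583,205). Now I'll cover the last ~3.6° slowly.

Emit:
move_arm:
  deltas:
    - [[0,0.3,0,-0.0022,0,-0.0014,0.01],[0,0.6,0,-0.0044,0,-0.0028,0.01],[0,0.9,0,-0.0066,0,-0.0042,0.01],[0,1.2,0,-0.0082,0,-0.0052,0.01],[0,1.2,0,-0.0089,0,-0.0056,0.01],[0,1.2,0,-0.0089,0,-0.0056,0.01],[0,1.2,0,-0.0089,0,-0.0056,0.01],[0,1.2,0,-0.0089,0,-0.0056,0.01]]
  force: 15

```text
t: 15.18
eef_pos: [0.6433, 0.1765, 0.2295]
ee_rot: [-3.139, -0.523, 2.935]
force: [-0.8, -2.6, 0.7]
width: 0.0171
```

Run:
```python
from h import *
s=monitor.get_state();f=grab("wrist")
R=Rn.from_euler('xyz',s['ee_rot']); gp=s['eef_pos']-.019*R.apply([0,0,1]); d=Rn.from_euler('z',-YAW).apply(gp-HINGE)
print("grasp rel hinge",d.round(4),"angle",np.degrees(np.arctan2(d[2],-d[0])),s['force'].round(1),s['width'])
X=Rn.from_euler('z',YAW)
for th in(86,88,90,92,94):
    t=np.radians(th); o=[]
    for r in(.130,.1636,.1796):
      for n in(.006,-.006): # top side normal at shut = +z
        o.append(proj(f,HINGE+X.apply([-r*np.cos(t)+n*np.sin(t),0,r*np.sin(t)+n*np.cos(t)])).round(0).tolist())
    print(th,o)
np.save("w8T.npy",f['T'])
c=f['frame'][190:350,200:360]; cv2.imwrite("pics/w8.png",cv2.resize(c,(640,640),interpolation=cv2.INTER_CUBIC)); cv2.imwrite("pics/w8full.png",f['frame'])
```

```text
grasp rel hinge [-0.0004 -0.0002  0.1679] angle 89.86582335643381 [-0.8 -2.6  0.7] 0.01708688362511693
86 [[278.0, 259.0], [278.0, 242.0], [278.0, 251.0], [278.0, 231.0], [278.0, 247.0], [278.0, 225.0]]
88 [[278.0, 266.0], [278.0, 248.0], [278.0, 261.0], [278.0, 241.0], [278.0, 259.0], [278.0, 236.0]]
90 [[278.0, 273.0], [278.0, 255.0], [278.0, 271.0], [278.0, 250.0], [278.0, 271.0], [278.0, 248.0]]
92 [[278.0, 279.0], [278.0, 262.0], [278.0, 282.0], [278.0, 260.0], [278.0, 283.0], [278.0, 260.0]]
94 [[278.0, 286.0], [278.0, 268.0], [278.0, 292.0], [278.0, 270.0], [278.0, 295.0], [278.0, 272.0]]
```

View pics/w8.png

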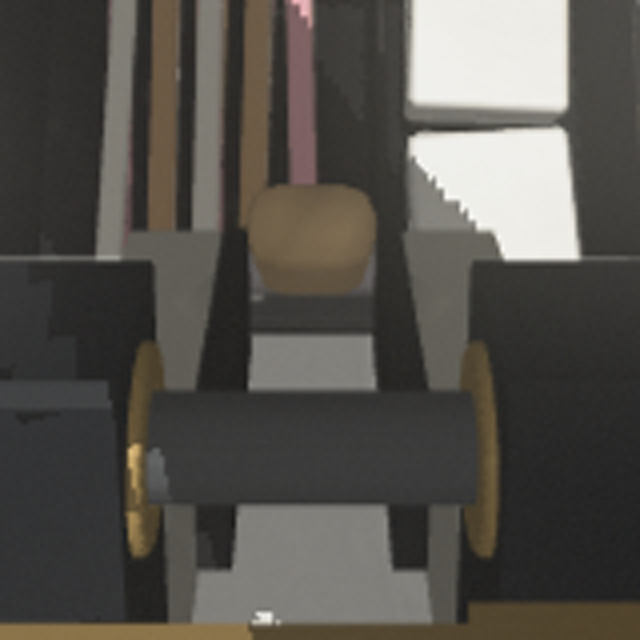

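The crop shows the bar's end face at full-image rows 236–257 and its far side down to 264. That matches about 88°, while the tool pose says 89.9°. I'll check this against the earlier frame and the other two cameras.

```bash
cat > chk.py <<'E'
from h import *
from scipy.optimize import brentq
X=Rn.from_euler('z',YAW)
def pt(th,r,n=0,y=0):
    t=np.radians(th); return HINGE+X.apply([-r*np.cos(t)+n*np.sin(t),y,r*np.sin(t)+n*np.cos(t)])
def wood(im,c,w):
    h=cv2.cvtColor(im,cv2.COLOR_BGR2HSV); m=cv2.inRange(h,(6,60,40),(24,230,255)); k=np.zeros_like(m)
    c=np.round(c).astype(int); k[c[1]-w:c[1]+w,c[0]-w:c[0]+w]=255; return m&k
def rel(s):
    R=Rn.from_euler('xyz',s['ee_rot']); d=X.inv().apply(s['eef_pos']-.019*R.apply([0,0,1])-HINGE); return np.degrees(np.arctan2(d[2],-d[0]))
E
python3 - <<'E'
from chk import *
f=grab("wrist"); he=np.array(f['hand_eye'])
def T(p,r):
    A=np.eye(4);A[:3,:3]=Rn.from_euler('xyz',r).as_matrix();A[:3,3]=p; return A@he
for nm,Tm in(("w7w",T([.63357,.17853,.22879],[-3.139,-.501,2.935])),("w8full",np.load("w8T.npy"))):
    f['T']=Tm; im=cv2.imread(f"pics/{nm}.png"); col=im[220:280,277:280].mean(1).round().astype(int)
    print(nm,[f"{220+i}:{','.join(map(str,c))}" for i,c in enumerate(col) if i%2==0])
    for th in(84,86,88,90): print(th,[proj(f,pt(th,r,n))[1].round(1) for r,n in((.1796,-.006),(.1796,.006),(.1396,.006))])
# fixed cameras: shut vs now
for n in("scene","top"):
    g=grab(n); im0=cv2.imread(f"pics/{n}0.png")
    for im,th in((im0,0),(g['frame'],89)):
        c=proj(g,pt(th,.165)); m=wood(im,c,9); ys,xs=np.nonzero(m); print(n,th,"pred",c.round(1),"blob",len(xs),xs.mean().round(2) if len(xs) else 0,ys.mean().round(2) if len(xs) else 0,"xr",(xs.min(),xs.max(),ys.min(),ys.max()) if len(xs) else 0)
    for th in(86,88,90,92): print(th,proj(g,pt(th,.1796)).round(2),proj(g,pt(th,.1396)).round(2))
E
```

```text
w7w ['220:73,74,91', '222:73,74,91', '224:74,75,92', '226:78,80,98', '228:80,82,101', '230:79,82,101', '232:80,81,100', '234:80,81,101', '236:66,80,94', '238:67,87,101', '240:70,91,105', '242:73,95,111', '244:75,99,115', '246:78,101,118', '248:79,103,121', '250:78,103,120', '252:76,101,118', '254:75,100,117', '256:71,92,107', '258:65,85,99', '260:65,85,98', '262:64,83,96', '264:65,83,97', '266:61,65,68', '268:54,58,60', '270:55,59,60', '272:55,58,60', '274:54,58,59', '276:55,59,60', '278:88,92,93']
84 [np.float64(232.7), np.float64(254.8), np.float64(264.6)]
86 [np.float64(244.1), np.float64(266.8), np.float64(272.2)]
88 [np.float64(255.8), np.float64(279.0), np.float64(279.9)]
90 [np.float64(267.8), np.float64(291.4), np.float64(287.6)]
w8full ['220:75,77,93', '222:75,77,93', '224:80,82,101', '226:80,82,101', '228:80,82,101', '230:80,81,101', '232:81,82,103', '234:82,82,104', '236:67,81,95', '238:69,88,102', '240:71,91,106', '242:73,95,111', '244:76,98,114', '246:78,101,118', '248:78,103,120', '250:78,102,120', '252:77,101,118', '254:76,100,117', '256:70,91,107', '258:66,84,98', '26
[... 439 characters left out ...]
ob 68 265.96 250.96 xr (np.int64(260), np.int64(271), np.int64(247), np.int64(255))
scene 89 pred [232.8 184.3] blob 39 233.95 186.38 xr (np.int64(232), np.int64(236), np.int64(181), np.int64(192))
86 [234.53 181.3 ] [234.39 192.58]
88 [233.28 180.47] [233.44 191.92]
90 [232.04 179.71] [232.49 191.32]
92 [230.81 179.02] [231.54 190.76]
top 0 pred [200.  244.4] blob 67 200.87 242.01 xr (np.int64(197), np.int64(204), np.int64(236), np.int64(248))
top 89 pred [205.4 184.8] blob 35 205.49 186.31 xr (np.int64(202), np.int64(209), np.int64(184), np.int64(189))
86 [203.73 187.13] [206.06 188.83]
88 [204.28 184.94] [206.48 187.18]
90 [204.85 182.76] [206.9  185.54]
92 [205.42 180.6 ] [207.33 183.92]
```

Both wrist frames put the lid about 2.1° short of the tool-derived angle, so the bar sits off-centre in the pads. The fixed cameras also point to about 88°. I'll turn tool and lid rigidly by another 2° about the hinge.

Emit:
move_arm:
  deltas:
    - [[0,0.5,0,-0.0012,0,-0.0007,0.01],[0,1,0,-0.0023,0,-0.0014,0.01],[0,1.5,0,-0.0035,0,-0.002,0.01],[0,2,0,-0.0046,0,-0.0027,0.01],[0,2,0,-0.0046,0,-0.0027,0.01],[0,2,0,-0.0046,0,-0.0027,0.01],[0,2,0,-0.0046,0,-0.0027,0.01],[0,2,0,-0.0046,0,-0.0027,0.01]]

```text
t: 16.05
eef_pos: [0.6486, 0.1754, 0.2297]
ee_rot: [-3.139, -0.558, 2.935]
force: [-0.9, -2.6, 4.6]
width: 0.0175
```

```bash
cat > fin.py <<'E'
from chk import *
s=monitor.get_state(); print(s['t'],rel(s),s['force'].round(1),s['width'])
E_=[]
for i in range(3):
    s=monitor.get_state(); f=grab("wrist"); im=f['frame'].astype(int); c=im[220:285,272:285].mean(1)
    w=(c[:,2]-c[:,0]>25)&(c[:,1]-c[:,0]>8); r=np.nonzero(w)[0]; e=(219.5+r.min(),220.5+r.max()) # bar near edge, clamp edge
    g=lambda rr,n,row:brentq(lambda th:proj(f,pt(th,rr,n))[1]-row,75,105)
    print("rows",e,"angles near-end edge",round(g(.1796,-.006,e[0]),2),"far side",round(g(.1396,.006,e[1]),2))
E
python3 fin.py
python3 - <<'E'
from h import *
g=grab("scene")['frame'];t=grab("top")['frame']
cv2.imwrite("pics/w9.png",np.hstack([cv2.resize(t[120:270,90:340],(500,300)),cv2.resize(g[110:310,150:350],(300,300))]))
E
```

```text
16.05 91.92051863948585 [-0.9 -2.6  4.6] 0.017497269397328624
rows (np.float64(235.5), np.float64(262.5)) angles near-end edge 89.93 far side 89.48
rows (np.float64(235.5), np.float64(262.5)) angles near-end edge 89.92 far side 89.47
rows (np.float64(235.5), np.float64(262.5)) angles near-end edge 89.91 far side 89.46
```

View pics/w9.png

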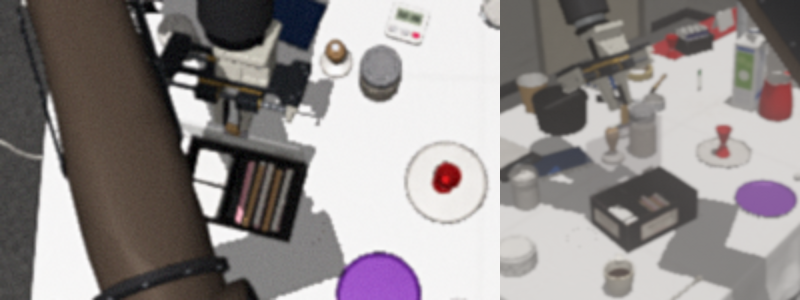

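The top view shows the jigger upright on the tray and the jar at full-image (280,156), as at the start. The scene view shows the cup in place and the lid held. I'll let it settle, confirm it is still, and hand in.

Emit:
move_arm:
  deltas:
    - [[0,0,0,0,0,0,0.01],[0,0,0,0,0,0,0.01],[0,0,0,0,0,0,0.01],[0,0,0,0,0,0,0.01],[0,0,0,0,0,0,0.01],[0,0,0,0,0,0,0.01]]

```text
t: 16.8
eef_pos: [0.6486, 0.1754, 0.2297]
ee_rot: [-3.139, -0.558, 2.935]
force: [0.3, -3.3, 4.3]
width: 0.0175
```

```bash
python3 fin.py && python3 -c "
from h import *
print(arm.job_done())"
```

```text
16.8 91.90453468721935 [ 0.3 -3.3  4.3] 0.017514749160159358
rows (np.float64(235.5), np.float64(262.5)) angles near-end edge 89.92 far side 89.47
rows (np.float64(235.5), np.float64(262.5)) angles near-end edge 89.91 far side 89.46
rows (np.float64(235.5), np.float64(262.5)) angles near-end edge 89.91 far side 89.46
the job is handed in; nothing more can be done
None
```

The red jigger is standing upright near the middle of the round steel tray, and the lid is held upright by its pull at about the balance point. I handed it in at about 17 s with the pull still gripped at 15 N.

- **Lid angle:** The wrist camera puts the lid at 89.5–89.9°, and the reading did not change between the last two checks 0.75 s apart.
- **Disagreement:** The tool position alone gives 91.9°, about 2° more. I think the bar sits roughly 6 mm off-centre in the pads. Rough checks with the other two cameras before the last 2° of swing also pointed to an angle below the tool's figure, so I trusted the cameras.
- **Other objects:** The arm never went near the powder jar, cup or bottle. In the last pictures the jar is where it started and the cup looks undisturbed. I didn't check the bottle in the final pictures.
- **Forces:** Readings stayed at about 5 N or below whenever I read them.
- **Detour:** One approach pose ran joint 6 to its range limit. I re-planned with the tool pointing straight down for the grasp.

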